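# Pump down the vacuum hold-down base

### The arm

A 6-joint arm with a two-finger parallel gripper is mounted at the origin on a cart in front of the work surface, level with it; the furniture and walls round the work are solid. World frame = base frame: x ahead of the robot, y to its left, z up, the work surface at z = 0. Lengths are in mm, angles in rad, forces in N, time in s.
With the tool pointing down it reaches from about 300 to 775 mm from the base axis. Payload 14.6 kg.
Tool frame: the origin (TCP) lies midway between the tips of the shut fingers; the grasp point (between the pads) lies 19 mm behind it; z points along the fingers, x is the direction in which the jaws open and shut, and the axes are right-handed (so a half turn about z gives the same grasp; the last joint's range is limited). The gripper opens to 85 mm and grips with 20 to 120 N. Pads are 22 mm wide; open, the fingers measure 114 mm over their backs; the gripper's body (76 mm by 85 mm) begins 54 mm behind the grasp point. The pads swing forward as they close: fully open they stand 13 mm farther back than shut.
Start: joints at [-1.353, 0.3, 1.521, -0, 1.321, -0.067], TCP at [154.524, -527.837, 231.281] pointing down, gripper open.
Joint ranges: [-3.03, 3.03], [-0.79, 2.21], [0.23, 2.52], [-1.04, 4.18], [0, 3.07], [-2.55, 2.55]. Speed limits (rad/s): [2.22, 2.22, 2.57, 3.14, 3.14, 3.14].

### API

Orientations are given as a unit quaternion [x, y, z, w].
In Python, from plant import bot gives the robot as it stands. The module is installed in compiled form; this text tells all that it offers.
- The arm moves only by the tool send_rows, never from a script. Its argument "increments" is a list of rows, each an object of numbers: "gripper": the gripper command: -1 is shut, 1 is fully open, values between are in proportion; "tx", "ty", "tz": the shift along the tool's x, y, z in m; "rx", "ry", "rz": the turn, a rotation vector about the tool's x, y, z in rad. In form: [{"gripper": .., "tx": .., "ty": .., "tz": .., "rx": .., "ry": .., "rz": ..}, ...]. A call has 1 to 8 rows; each row is the pose to reach, as a shift and turn from the pose commanded when the call began, along the tool's axes at that moment; what a row does not reach only later rows make up. A row lasts 1/12 s, in which the tool goes at most 41.7 mm and 7.16 degrees, less where a joint would pass 70% of its speed; a pose out of reach is approached as far as the arm can. A call with a gripper value outside its range is refused whole. The fingers move at their own pace and stop on an object; "grip_force" is the grip in N (left out, the last holds). Time passes only in rows, so rows that repeat a pose let the fingers close. It gives the time, the measured TCP pose, the force and the opening at its end, in the units of the state.
- bot.observe(): the state, without advancing time (a new reading comes with each control period).
- bot.capture(name): name is "scene" or "top"; returns a dict with "frame" (384x512x3 uint8, red, green, blue), "fov_y" (degrees; the focal length in pixels is half the picture's height over the tangent of half this angle, whatever the lens; pixels are square), "cx", "cy" (the principal point, pixels), "R" (3x3) and "t" (3): a world point X has camera coordinates R X + t. Camera axes: x right, y down, z forward; pixel columns grow to the right and rows downward; lengths in mm; the calibration is good to about 2 mm. A picture is of the moment at which its call begins. There is no depth.
- bot.finish_job(): hands the job in, once; it reports no verdict.
The state is a dict: "time": time; "joints": joint angles; "joint_vel": joint speeds; "effort": joint torques, N m; "tcp_pos": TCP position; "tcp_rot": TCP orientation; "ft_force": force on the tool from outside, world axes, zero at the start; "moment": the same for the moment, N m; "finger_gap": finger opening in mm.
Only numpy, scipy, OpenCV 4.12 (cv2) and the standard library are available. Lean on these libraries where they do the work, as an engineer would, in place of code of your own. Each camera call takes 0.05 s, during which the arm holds its last target.

### The job

The camera stands on a vacuum hold-down base. Press the mushroom-shaped pump plunger all the way down and let it spring right back up, again and again, until the indicator pin beside it stands fully out of its collar; then leave the plunger up. Only press with the fingertips: do not touch the pin, do not press the small vent button, and do not move the camera or the other loose things.

Things in the scene. Friction and masses are not known exactly. Their poses are not given: they have to be found in the camera images.
- vac_base: fixed vacuum hold-down base: an aluminium plate 110 (x) x 240 (y) x 12 mm high, carrying at its -y half a grey pump block 70 (x) x 125 (y) mm whose top is 46 mm above the table, and at its +y half the seat where the camera stands. Origin: centre of the plate's underside; z up. In this frame the plunger's axis is at (0, -25) mm, the pin's at (0, -92) mm, the vent button's at (-20, -60) mm, the camera's middle at (0, 72) mm
- plunger (a joint): pump plunger travel, m: 0 = up, 0.016 = down at its hard stop. Spring 3 N at the top, 9 N at the bottom, plus 2 N (slow) to 5 N (0.1 m/s) drag: a force stop under 15 N ends the stroke early. Press at 0.02 to 0.15 m/s. Springs back in 0.2 s. A ratchet lifts the pin about 7 mm each full stroke; it bites again only once the plunger is within 3 mm of the top; strokes under 13 mm may lift nothing
- plunger_top (a point): centre of the flat top of the plunger's black mushroom knob (knob 40 mm across, 12 mm thick, ribbed rim); 80 mm above the table when up, 64 mm when fully down; it is pressed straight down
- gauge_pin (a joint): how far the indicator pin stands out, m: 0 = in, 0.035 = fully out (above 0.033 counts). Starts between 0 and 0.014, so three to five full strokes are needed. It stays where the ratchet leaves it; further strokes after fully out move it no more
- gauge_pin_tip (a point): top of the upright steel indicator pin (10 mm diameter), near the -y end of the pump block, in a dark collar whose top is 50 mm above the table: 51 mm above the table when in, 86 mm when fully out, when the groove round the pin's lower part has come out just above the collar
- vent_button (a joint): how far the vent button is pressed, m: 0 = up, 0.004 = down; it must not be pressed
- vent_button_top (a point): centre of the top of the vent button, a flat steel cap 15 mm across, 53.5 mm above the table, between plunger and pin toward the -x side of the pump block
- mini_camera: small black camera 78 (x) x 70 (y) x 55 mm high, loose on the base's seat, its top 67 mm above the table; origin: centre of its underside, lens toward -x
- lens_tube: upright black lens tube 30 mm in diameter, 45 mm high, loose on the table in front (-x) of the base near the camera; origin: centre of its underside
- collet_knob: brass knurled nut 28 x 28 x 26 mm, loose on the table in front (-x) of the base near the pump; origin: centre of its underside
- post_holder_b: black post holder 32 x 47 x 86 mm high, loose on the table behind (+x) the base's camera end; origin: centre of its underside
- iris_ring: black iris ring 14 x 43 x 42 mm high, loose on the table behind (+x) the base's pin end; origin: centre of its underside
There are look-alikes about, which are no part of the job. What is shaped like the mini_camera but purple or yellow is not meant.

How it is judged (in metres and radians):
On the way, in this order (a step that is already met when the one before it is completed fails the run):
1. the fingers press the plunger down (13 of its 16 mm) a first time, the pin not yet fully out (value of joint plunger above 0.013 m and contact force between the fingers and plunger above 1 N and value of joint gauge_pin below 0.033 m).
2. the plunger is let back up (value of joint plunger below 0.002 m).
3. the indicator pin is fully out (value of joint gauge_pin above 0.033 m), for 0.2 s.
At the end, for the whole second after the job is handed in: the indicator pin stands out at least 33 mm of its 35 mm, the plunger is up (within 2 mm), the vent button is up, the camera stands upright within 6 mm of where it was, and the four other loose things are within 15 mm of where they were (value of joint gauge_pin above 0.033 m and value of joint plunger below 0.002 m and value of joint vent_button below 0.001 m and distance of mini_camera from where it was at the start of the episode below 0.006 m and angle between mini_camera's own z axis and vertical below 0.1 rad and linear speed of mini_camera below 0.01 m/s and distance of each of lens_tube, collet_knob, post_holder_b, iris_ring from where it was at the start of the episode below 0.015 m); the robot touches nothing.
It fails at once if the indicator pin is touched or pulled by the robot (contact force between any of the fingers, the arm and gauge_pin above 0.5 N).
It fails at once if the vent button is pressed (value of joint vent_button above 0.002 m).
It fails at once if the camera is pushed aside, lifted or tipped (distance of mini_camera from where it was at the start of the episode above 0.01 m or angle between mini_camera's own z axis and vertical above 0.2 rad).
It fails at once if another loose thing is pushed away or lifted (distance of any of lens_tube, collet_knob, post_holder_b, iris_ring from where it was at the start of the episode above 0.03 m).
It also fails if it takes over 48 s, if anything falls off the work surface, if the arm or the gripper's body presses on something with over 40 N, if the wrist force passes 120 N, or if a joint passes its speed limit or range.

## Working session

There is one attempt and no reset: what is moved stays moved. The work goes in short steps, Python scripts to look and compute and a tool call to move; the robot and the scene stay as the last step left them, time stands still between calls to the robot, and variables do not carry over. Pictures are saved under pics/ and viewed, and the job is handed in when it is done.

Besides the shell and the picture viewer there is one more tool, called after ">>>" by a JSON object that holds its "fn" and its "kwargs", one argument or row to a line. send_rows: Moves the arm, as the interface text tells. Its arguments: {"type":"object","properties":{"increments":{"type":"array","items":{"type":"object","properties":{"gripper":{"type":"number"},"tx":{"type":"number"},"ty":{"type":"number"},"tz":{"type":"number"},"rx":{"type":"number"},"ry":{"type":"number"},"rz":{"type":"number"}}}},"grip_force":{"type":"number"}},"required":["increments"]}

```bash
mkdir -p pics
python3 - <<'E'
from plant import bot
import cv2,json,numpy as np
s=bot.observe(); print(s)
for n in("scene","top"):
    c=bot.capture(n); cv2.imwrite(f"pics/{n}0.png",c["frame"][:,:,::-1]); print(n,{k:(np.array(v).round(4).tolist()) for k,v in c.items() if k!="frame"})
E
```

```text
{'time': 0.0, 'joints': array([-1.35259780e+00,  3.00480752e-01,  1.52160541e+00, -4.69813883e-06,
        1.32069456e+00, -6.66238325e-02]), 'joint_vel': array([ 5.54084792e-04, -6.37918617e-05, -3.33060867e-04,  5.82194301e-04,
       -1.05136752e-03, -3.19648295e-04]), 'effort': array([-4.64207609e-03, -5.43505740e+01, -3.61794949e+01, -2.49982131e-04,
        4.05710918e-03,  1.82557773e-05]), 'tcp_pos': array([ 154.47396638, -527.6098521 ,  230.70572568]), 'tcp_rot': array([ 8.00308579e-01, -5.99588047e-01, -4.52126266e-04, -3.85309904e-04]), 'ft_force': array([-0.82131706,  0.7411173 , -0.38869863]), 'moment': array([-0.00783977, -0.00512687, -0.0335556 ]), 'finger_gap': 85.23755501939952}
scene {'fov_y': 43.3281, 'cx': 252.8377, 'cy': 191.3423, 'R': [[0.785, -0.6191, -0.0228], [-0.4035, -0.4829, -0.7772], [0.4701, 0.6193, -0.6289]], 't': [-536.7826, 150.7249, 852.7303]}
top {'fov_y': 53.7867, 'cx': 262.2277, 'cy': 187.7209, 'R': [[0.023, -0.9997, 0.0119], [-0.9933, -0.0242, -0.1126], [0.1129, -0.0092, -0.9936]], 't': [-228.2911, 514.1269, 916.778]}
```

View pics/scene0.png

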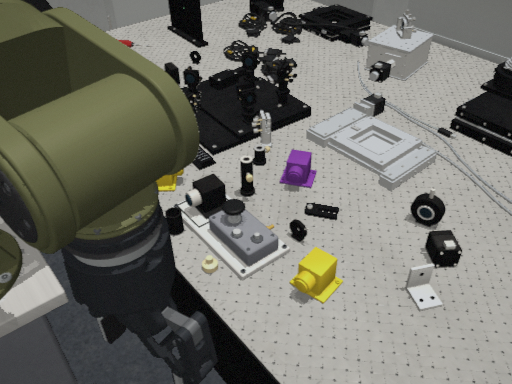

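View pics/top0.png

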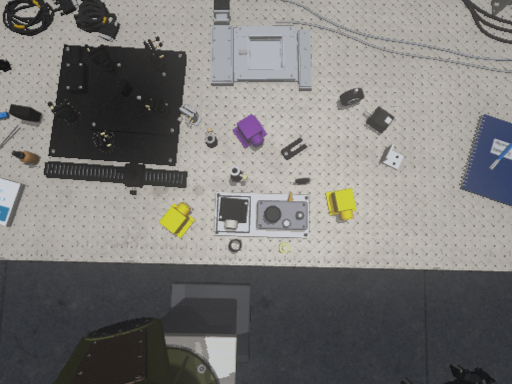

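The base is near (262,215) in the top picture and (235,230) in the scene picture. I'll enlarge both.

Run:
```python
import cv2
a=cv2.imread("pics/top0.png")[180:265,200:330]; cv2.imwrite("pics/topz.png",cv2.resize(a,None,fx=6,fy=6,interpolation=cv2.INTER_CUBIC))
a=cv2.imread("pics/scene0.png")[165:285,155:325]; cv2.imwrite("pics/scz.png",cv2.resize(a,None,fx=4.5,fy=4.5,interpolation=cv2.INTER_CUBIC))
```

```text
(no output)
```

View pics/topz.png

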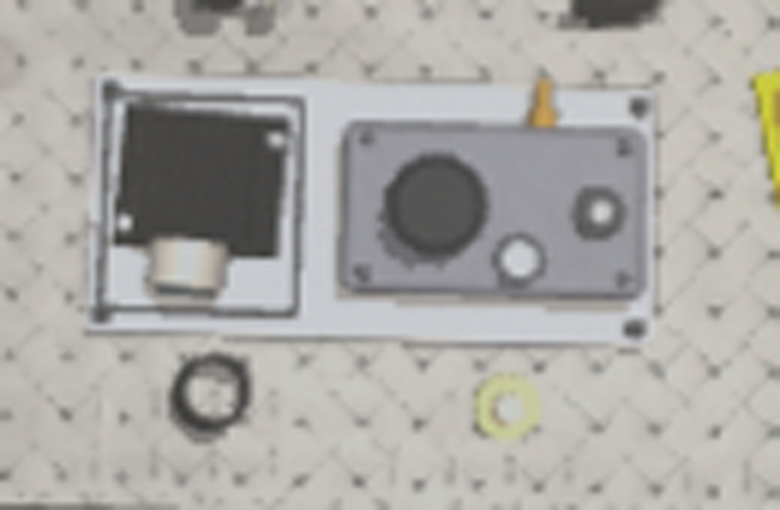

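View pics/scz.png

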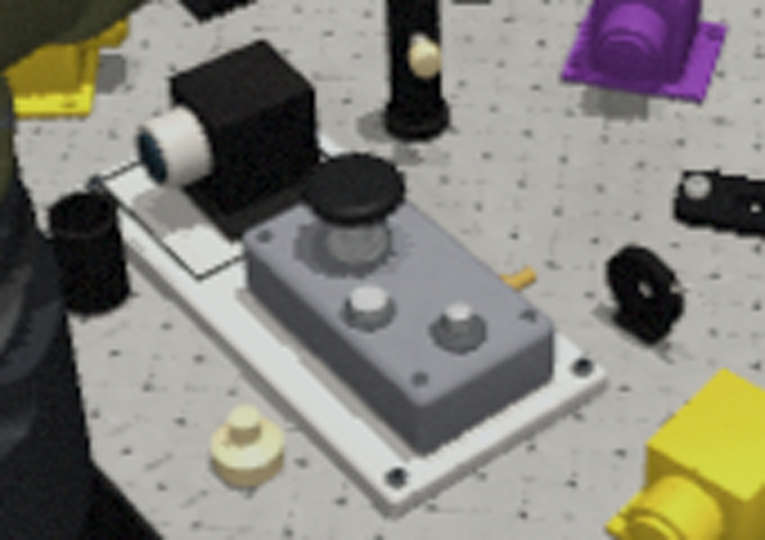

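Top picture: knob centre at (272.6,213.9), vent (286.4,223.2), pin (300,215.4). Scene picture: knob top at about (234,205). The plate's sides run nearly along world y.

```bash
cat > h.py <<'E'
import numpy as np
from plant import bot
def ray(c,u,v,z):
    f=192/np.tan(np.radians(c["fov_y"]/2)); R=np.array(c["R"]);t=np.array(c["t"])
    d=R.T@np.array([(u-c["cx"])/f,(v-c["cy"])/f,1]); o=-R.T@t
    return o+d*(z-o[2])/d[2]
def proj(c,X):
    f=192/np.tan(np.radians(c["fov_y"]/2)); p=np.array(c["R"])@np.array(X)+np.array(c["t"])
    return f*p[:2]/p[2]+[c["cx"],c["cy"]]
E
python3 - <<'E'
from h import *
t=bot.capture("top");s=bot.capture("scene")
T=lambda x,y,z:ray(t,200+(x+.5)/6-.5,180+(y+.5)/6-.5,z).round(1)
S=lambda x,y,z:ray(s,155+(x+.5)/4.5-.5,165+(y+.5)/4.5-.5,z).round(1)
print("knob",T(436,204,80),S(355,183,80))
print("vent",T(519,260,53.5),S(371,298,53.5))
print("pin",[T(602,211,z) for z in(51,58,65)],[S(460,313,z) for z in(51,58,65)])
cs=np.array([T(*p,12) for p in((100,74),(655,92),(650,345),(88,332))]);print("plate",cs,cs.mean(0),np.linalg.norm(np.diff(cs,axis=0),axis=1))
cs=np.array([T(*p,46) for p in((348,120),(645,130),(641,301),(338,294))]);print("block",cs,cs.mean(0),np.linalg.norm(np.diff(cs,axis=0),axis=1))
print("cam",[T(*p,67) for p in((125,103),(290,122),(278,258),(113,244))])
E
```

```text
knob [ 453.1 -240.6   80. ] [ 449.8 -243.9   80. ]
vent [ 432.6 -275.5   53.5] [ 430.9 -277.8   53.5]
pin [array([ 453.2, -309. ,   51. ]), array([ 452.9, -308.2,   58. ]), array([ 452.6, -307.4,   65. ])] [array([ 454.1, -304.5,   51. ]), array([ 449.7, -310.2,   58. ]), array([ 445.2, -315.9,   65. ])]
plate [[ 507.9  -99.5   12. ]
 [ 505.9 -335.2   12. ]
 [ 399.3 -334.1   12. ]
 [ 399.3  -98.5   12. ]] [ 453.1   -216.825   12.   ] [235.70848521 106.60567527 235.6       ]
block [[ 488.1 -205.2   46. ]
 [ 486.9 -326.7   46. ]
 [ 417.3 -325.8   46. ]
 [ 417.3 -202.9   46. ]] [ 452.4  -265.15   46.  ] [121.50592578  69.60581872 122.9       ]
cam [array([ 491. , -116.1,   67. ]), array([ 485. , -182.1,   67. ]), array([ 430.9, -178.8,   67. ]), array([ 434.9, -113.3,   67. ])]
```

```bash
cat >> h.py <<'E'
from scipy.spatial.transform import Rotation as Ro
def togo(X):
    s=bot.observe(); return (Ro.from_quat(s["tcp_rot"]).inv().apply(np.array(X)-s["tcp_pos"])/1000).round(4)
E
python3 -c "
from h import *
print(togo([452,-242,180]))"
```

```text
[-0.1906 -0.3658  0.0511]
```

>>> {"fn": "send_rows", "kwargs": {
  "increments": [
    {"gripper":-1,"tx":-0.019,"ty":-0.0365,"tz":0},
    {"gripper":-1,"tx":-0.038,"ty":-0.073,"tz":0},
    {"gripper":-1,"tx":-0.057,"ty":-0.11,"tz":0},
    {"gripper":-1,"tx":-0.076,"ty":-0.146,"tz":0},
    {"gripper":-1,"tx":-0.095,"ty":-0.183,"tz":0.0},
    {"gripper":-1,"tx":-0.114,"ty":-0.22,"tz":0.0},
    {"gripper":-1,"tx":-0.133,"ty":-0.256,"tz":0},
    {"gripper":-1,"tx":-0.152,"ty":-0.293,"tz":0}
  ],
  "grip_force": 40
}}

```text
$.increments[0]: bad value
```

```bash
python3 -c "
from h import *
print(bot.observe()['tcp_rot'],togo([452,-242,120]))"
```

```text
[ 8.00310764e-01 -5.99585316e-01 -2.66473295e-04 -2.43172667e-04] [-0.1905 -0.3658  0.1111]
```

>>> {"fn": "send_rows", "kwargs": {
  "increments": [
    {"gripper":-1,"tx":-0.019,"ty":-0.0365,"tz":0,"rx":0,"ry":0,"rz":0},
    {"gripper":-1,"tx":-0.038,"ty":-0.073,"tz":0,"rx":0,"ry":0,"rz":0},
    {"gripper":-1,"tx":-0.057,"ty":-0.11,"tz":0,"rx":0,"ry":0,"rz":0},
    {"gripper":-1,"tx":-0.076,"ty":-0.146,"tz":0,"rx":0,"ry":0,"rz":0},
    {"gripper":-1,"tx":-0.095,"ty":-0.183,"tz":0,"rx":0,"ry":0,"rz":0},
    {"gripper":-1,"tx":-0.114,"ty":-0.22,"tz":0,"rx":0,"ry":0,"rz":0},
    {"gripper":-1,"tx":-0.133,"ty":-0.256,"tz":0,"rx":0,"ry":0,"rz":0},
    {"gripper":-1,"tx":-0.152,"ty":-0.293,"tz":0,"rx":0,"ry":0,"rz":0}
  ],
  "grip_force": 40
}}

```text
time: 0.87
tcp_pos: [394.0, -297.9, 231.4]
tcp_rot: [0.8, -0.6, 0.0, 0.0]
ft_force: [0.3, -0.7, -0.1]
finger_gap: -0.1
```

```bash
python3 -c "
from h import *
print(bot.observe()['tcp_rot'],togo([452,-242,120]))"
```

```text
[ 8.00273324e-01 -5.99635387e-01  9.09797305e-05  1.33289990e-05] [-0.0374 -0.0713  0.1114]
```

>>> {"fn": "send_rows", "kwargs": {
  "increments": [
    {"gripper":-1,"tx":-0.019,"ty":-0.036,"tz":0,"rx":0,"ry":0,"rz":0},
    {"gripper":-1,"tx":-0.038,"ty":-0.072,"tz":0.01,"rx":0,"ry":0,"rz":0},
    {"gripper":-1,"tx":-0.038,"ty":-0.072,"tz":0.045,"rx":0,"ry":0,"rz":0},
    {"gripper":-1,"tx":-0.038,"ty":-0.072,"tz":0.08,"rx":0,"ry":0,"rz":0},
    {"gripper":-1,"tx":-0.038,"ty":-0.072,"tz":0.11,"rx":0,"ry":0,"rz":0},
    {"gripper":-1,"tx":-0.038,"ty":-0.072,"tz":0.12,"rx":0,"ry":0,"rz":0},
    {"gripper":-1,"tx":-0.038,"ty":-0.072,"tz":0.12,"rx":0,"ry":0,"rz":0}
  ]
}}

```text
time: 1.45
tcp_pos: [450.5, -242.4, 109.3]
tcp_rot: [0.8, -0.6, -0.002, 0.0]
ft_force: [0.8, 0.5, -0.5]
finger_gap: 0.1
```

Run:
```python
from h import *
import cv2
print(bot.observe()['tcp_pos'])
for n,(x,y,w,h) in dict(scene=(155,125,170,160),top=(200,160,130,110)).items():
    c=bot.capture(n); cv2.imwrite(f"pics/{n}1.png",cv2.resize(c["frame"][y:y+h,x:x+w,::-1],None,fx=3.7 if n=='scene' else 5,fy=3.7 if n=='scene' else 5,interpolation=2))
```

```text
[ 450.52948939 -242.39385661  109.31423082]
```

View pics/scene1.png

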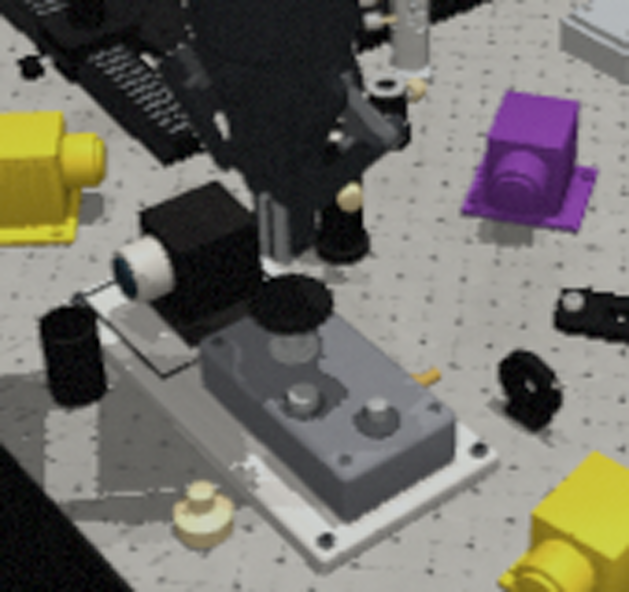

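View pics/top1.png

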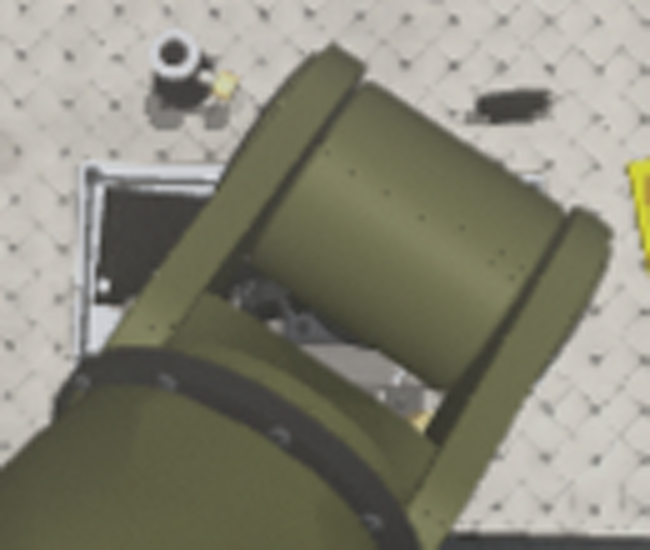

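The fingertips stand above the knob, at (277,262) in the enlarged scene picture, with everything else clear. First stroke.

>>> {"fn": "send_rows", "kwargs": {
  "increments": [
    {"gripper":-1,"tx":0,"ty":0,"tz":0.02,"rx":0,"ry":0,"rz":0},
    {"gripper":-1,"tx":0,"ty":0,"tz":0.028,"rx":0,"ry":0,"rz":0},
    {"gripper":-1,"tx":0,"ty":0,"tz":0.033,"rx":0,"ry":0,"rz":0},
    {"gripper":-1,"tx":0,"ty":0,"tz":0.038,"rx":0,"ry":0,"rz":0},
    {"gripper":-1,"tx":0,"ty":0,"tz":0.043,"rx":0,"ry":0,"rz":0},
    {"gripper":-1,"tx":0,"ty":0,"tz":0.046,"rx":0,"ry":0,"rz":0},
    {"gripper":-1,"tx":0,"ty":0,"tz":0.046,"rx":0,"ry":0,"rz":0}
  ]
}}

```text
time: 2.13
tcp_pos: [451.7, -243.3, 66.2]
tcp_rot: [0.8, -0.6, 0.0, 0.0]
ft_force: [-4.0, 0.6, 8.2]
finger_gap: -0.1
```

>>> {"fn": "send_rows", "kwargs": {
  "increments": [
    {"gripper":-1,"tx":0,"ty":0,"tz":0.002,"rx":0,"ry":0,"rz":0},
    {"gripper":-1,"tx":0,"ty":0,"tz":0.004,"rx":0,"ry":0,"rz":0},
    {"gripper":-1,"tx":0,"ty":0,"tz":0.004,"rx":0,"ry":0,"rz":0}
  ]
}}

```text
time: 2.38
tcp_pos: [451.9, -243.4, 63.9]
tcp_rot: [0.8, -0.6, 0.001, 0.0]
ft_force: [-10.8, 5.5, 25.7]
finger_gap: -0.0
```

The stop is reached: 63.9 mm at 26 N. Letting it up.

>>> {"fn": "send_rows", "kwargs": {
  "increments": [
    {"gripper":-1,"tx":0,"ty":0,"tz":-0.012,"rx":0,"ry":0,"rz":0},
    {"gripper":-1,"tx":0,"ty":0,"tz":-0.03,"rx":0,"ry":0,"rz":0},
    {"gripper":-1,"tx":0,"ty":0,"tz":-0.05,"rx":0,"ry":0,"rz":0},
    {"gripper":-1,"tx":0,"ty":0,"tz":-0.05,"rx":0,"ry":0,"rz":0},
    {"gripper":-1,"tx":0,"ty":0,"tz":-0.05,"rx":0,"ry":0,"rz":0}
  ]
}}

```text
time: 2.8
tcp_pos: [452.1, -243.4, 112.7]
tcp_rot: [0.8, -0.6, 0.002, -0.0]
ft_force: [-0.8, 0.4, -0.4]
finger_gap: -0.1
```

```bash
cat > look.py <<'E'
from h import *
import cv2,sys
print(bot.observe()['tcp_pos'], bot.observe()['ft_force'], bot.observe()['time'])
c=bot.capture("scene"); x,y,w,h=185,180,115,100
cv2.imwrite(sys.argv[1],cv2.resize(c["frame"][y:y+h,x:x+w,::-1],None,fx=6,fy=6,interpolation=2))
for pz in (51,58,65,72,79,86): print(pz,((proj(c,[452.5,-309,pz])-[x,y]+.5)*6-.5).round(0))
E
python3 look.py pics/s2.png
```

```text
[ 452.06363358 -243.38169476  112.72270048] [-0.82532231  0.37774519 -0.42153338] 2.8
51 [439. 338.]
58 [439. 321.]
65 [438. 303.]
72 [438. 285.]
79 [437. 267.]
86 [437. 249.]
```

View pics/s2.png

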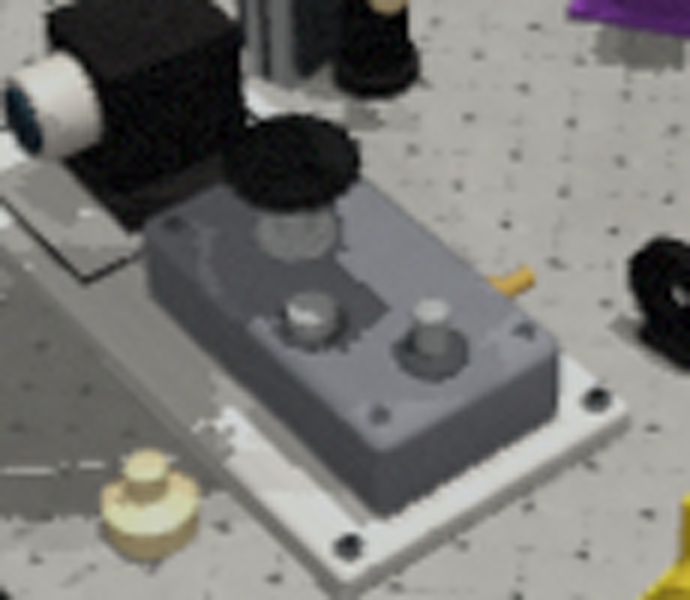

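The pin tip is now at (432,305), about z 64, and the knob is up. Second stroke.

>>> {"fn": "send_rows", "kwargs": {
  "increments": [
    {"gripper":-1,"tx":0,"ty":0,"tz":0.02,"rx":0,"ry":0,"rz":0},
    {"gripper":-1,"tx":0,"ty":0,"tz":0.03,"rx":0,"ry":0,"rz":0},
    {"gripper":-1,"tx":0,"ty":0,"tz":0.035,"rx":0,"ry":0,"rz":0},
    {"gripper":-1,"tx":0,"ty":0,"tz":0.04,"rx":0,"ry":0,"rz":0},
    {"gripper":-1,"tx":0,"ty":0,"tz":0.045,"rx":0,"ry":0,"rz":0},
    {"gripper":-1,"tx":0,"ty":0,"tz":0.05,"rx":0,"ry":0,"rz":0},
    {"gripper":-1,"tx":0,"ty":0,"tz":0.051,"rx":0,"ry":0,"rz":0},
    {"gripper":-1,"tx":0,"ty":0,"tz":0.051,"rx":0,"ry":0,"rz":0}
  ]
}}

```text
time: 3.52
tcp_pos: [451.4, -243.0, 63.6]
tcp_rot: [0.8, -0.6, -0.0, 0.0]
ft_force: [-23.2, 12.4, 55.7]
finger_gap: 0.1
```

>>> {"fn": "send_rows", "kwargs": {
  "increments": [
    {"gripper":-1,"tx":0,"ty":0,"tz":-0.012,"rx":0,"ry":0,"rz":0},
    {"gripper":-1,"tx":0,"ty":0,"tz":-0.03,"rx":0,"ry":0,"rz":0},
    {"gripper":-1,"tx":0,"ty":0,"tz":-0.051,"rx":0,"ry":0,"rz":0},
    {"gripper":-1,"tx":0,"ty":0,"tz":-0.051,"rx":0,"ry":0,"rz":0},
    {"gripper":-1,"tx":0,"ty":0,"tz":-0.051,"rx":0,"ry":0,"rz":0}
  ]
}}

```text
time: 3.93
tcp_pos: [451.6, -243.1, 111.7]
tcp_rot: [0.8, -0.6, 0.001, -0.0]
ft_force: [-0.2, 0.6, -0.1]
finger_gap: -0.2
```

```bash
python3 look.py pics/s3.png
```

```text
[ 451.64969566 -243.05707145  111.71473191] [-0.19290712  0.5995502  -0.10876694] 3.9333
51 [439. 338.]
58 [439. 321.]
65 [438. 303.]
72 [438. 285.]
79 [437. 267.]
86 [437. 249.]
```

View pics/s3.png

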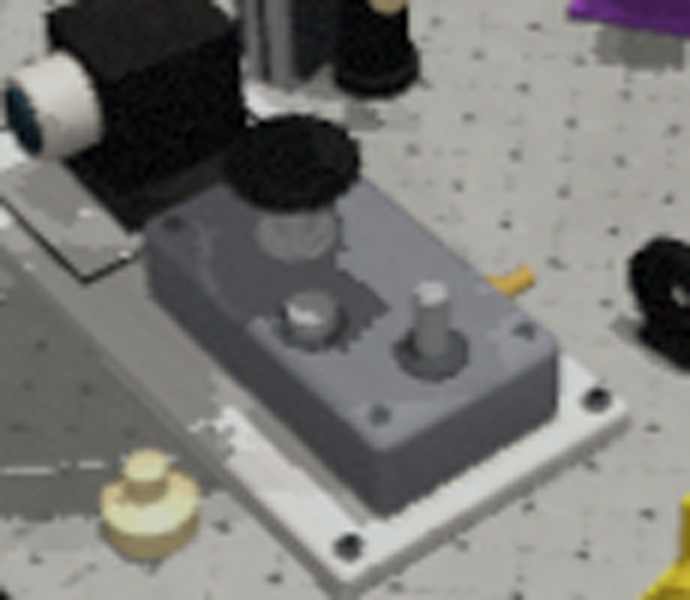

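The pin rose by one notch to (432,288), about z 70. Third stroke, pressing a little less deep (55 N was more than needed).

>>> {"fn": "send_rows", "kwargs": {
  "increments": [
    {"gripper":-1,"tx":0,"ty":0,"tz":0.02,"rx":0,"ry":0,"rz":0},
    {"gripper":-1,"tx":0,"ty":0,"tz":0.03,"rx":0,"ry":0,"rz":0},
    {"gripper":-1,"tx":0,"ty":0,"tz":0.035,"rx":0,"ry":0,"rz":0},
    {"gripper":-1,"tx":0,"ty":0,"tz":0.04,"rx":0,"ry":0,"rz":0},
    {"gripper":-1,"tx":0,"ty":0,"tz":0.045,"rx":0,"ry":0,"rz":0},
    {"gripper":-1,"tx":0,"ty":0,"tz":0.049,"rx":0,"ry":0,"rz":0},
    {"gripper":-1,"tx":0,"ty":0,"tz":0.0495,"rx":0,"ry":0,"rz":0},
    {"gripper":-1,"tx":0,"ty":0,"tz":0.0495,"rx":0,"ry":0,"rz":0}
  ]
}}

```text
time: 4.65
tcp_pos: [451.1, -242.8, 63.8]
tcp_rot: [0.8, -0.6, -0.001, 0.0]
ft_force: [-18.9, 8.5, 40.5]
finger_gap: 0.1
```

>>> {"fn": "send_rows", "kwargs": {
  "increments": [
    {"gripper":-1,"tx":0,"ty":0,"tz":-0.012,"rx":0,"ry":0,"rz":0},
    {"gripper":-1,"tx":0,"ty":0,"tz":-0.03,"rx":0,"ry":0,"rz":0},
    {"gripper":-1,"tx":0,"ty":0,"tz":-0.0495,"rx":0,"ry":0,"rz":0},
    {"gripper":-1,"tx":0,"ty":0,"tz":-0.0495,"rx":0,"ry":0,"rz":0},
    {"gripper":-1,"tx":0,"ty":0,"tz":-0.0495,"rx":0,"ry":0,"rz":0}
  ]
}}

```text
time: 5.07
tcp_pos: [451.5, -243.0, 111.4]
tcp_rot: [0.8, -0.6, 0.0, -0.0]
ft_force: [-0.5, -0.4, -1.3]
finger_gap: 0.4
```

```bash
python3 look.py pics/s4.png
```

```text
[ 451.54550709 -243.00070895  111.44647837] [-0.47025018 -0.3720212  -1.34062862] 5.0667
51 [439. 338.]
58 [439. 321.]
65 [438. 303.]
72 [438. 285.]
79 [437. 267.]
86 [437. 249.]
```

View pics/s4.png

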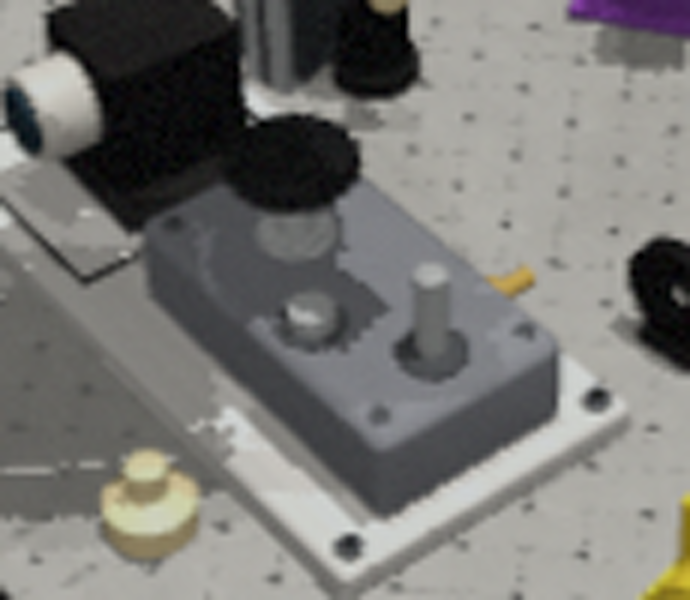

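Pin tip at (432,271), about z 77; no groove is showing yet. Fourth stroke.

>>> {"fn": "send_rows", "kwargs": {
  "increments": [
    {"gripper":-1,"tx":0,"ty":0,"tz":0.02,"rx":0,"ry":0,"rz":0},
    {"gripper":-1,"tx":0,"ty":0,"tz":0.03,"rx":0,"ry":0,"rz":0},
    {"gripper":-1,"tx":0,"ty":0,"tz":0.035,"rx":0,"ry":0,"rz":0},
    {"gripper":-1,"tx":0,"ty":0,"tz":0.04,"rx":0,"ry":0,"rz":0},
    {"gripper":-1,"tx":0,"ty":0,"tz":0.045,"rx":0,"ry":0,"rz":0},
    {"gripper":-1,"tx":0,"ty":0,"tz":0.049,"rx":0,"ry":0,"rz":0},
    {"gripper":-1,"tx":0,"ty":0,"tz":0.0495,"rx":0,"ry":0,"rz":0},
    {"gripper":-1,"tx":0,"ty":0,"tz":0.0495,"rx":0,"ry":0,"rz":0}
  ]
}}

```text
time: 5.78
tcp_pos: [451.1, -242.8, 63.8]
tcp_rot: [0.8, -0.6, -0.001, 0.0]
ft_force: [-18.6, 8.9, 41.1]
finger_gap: 0.2
```

>>> {"fn": "send_rows", "kwargs": {
  "increments": [
    {"gripper":-1,"tx":0,"ty":0,"tz":-0.012,"rx":0,"ry":0,"rz":0},
    {"gripper":-1,"tx":0,"ty":0,"tz":-0.03,"rx":0,"ry":0,"rz":0},
    {"gripper":-1,"tx":0,"ty":0,"tz":-0.0495,"rx":0,"ry":0,"rz":0},
    {"gripper":-1,"tx":0,"ty":0,"tz":-0.0495,"rx":0,"ry":0,"rz":0},
    {"gripper":-1,"tx":0,"ty":0,"tz":-0.0495,"rx":0,"ry":0,"rz":0}
  ]
}}

```text
time: 6.2
tcp_pos: [451.5, -243.0, 111.4]
tcp_rot: [0.8, -0.6, 0.0, -0.0]
ft_force: [0.8, -0.1, -1.5]
finger_gap: 0.1
```

```bash
python3 look.py pics/s5.png
```

```text
[ 451.54414025 -243.00446667  111.44074931] [ 0.83159213 -0.08273402 -1.46724489] 6.2
51 [439. 338.]
58 [439. 321.]
65 [438. 303.]
72 [438. 285.]
79 [437. 267.]
86 [437. 249.]
```

View pics/s5.png

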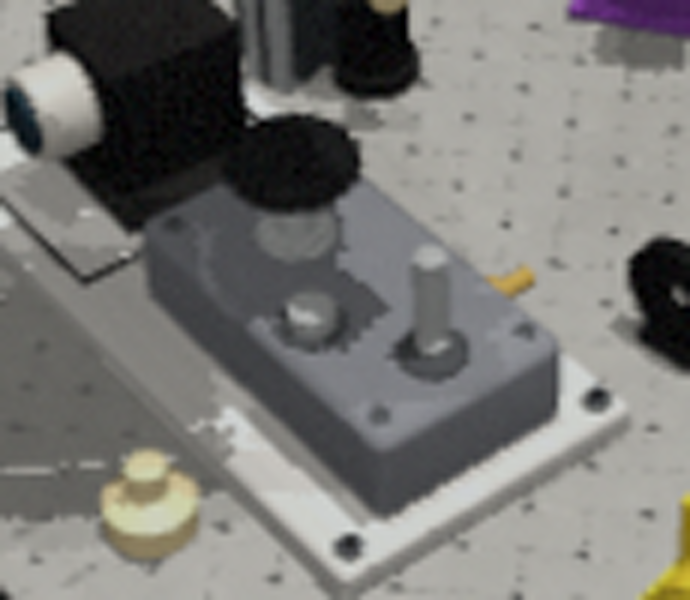

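Pin tip at (432,254), about z 84, with something like the groove appearing. That's borderline, and extra strokes are harmless, so I'll do a fifth.

>>> {"fn": "send_rows", "kwargs": {
  "increments": [
    {"gripper":-1,"tx":0,"ty":0,"tz":0.02,"rx":0,"ry":0,"rz":0},
    {"gripper":-1,"tx":0,"ty":0,"tz":0.03,"rx":0,"ry":0,"rz":0},
    {"gripper":-1,"tx":0,"ty":0,"tz":0.035,"rx":0,"ry":0,"rz":0},
    {"gripper":-1,"tx":0,"ty":0,"tz":0.04,"rx":0,"ry":0,"rz":0},
    {"gripper":-1,"tx":0,"ty":0,"tz":0.045,"rx":0,"ry":0,"rz":0},
    {"gripper":-1,"tx":0,"ty":0,"tz":0.049,"rx":0,"ry":0,"rz":0},
    {"gripper":-1,"tx":0,"ty":0,"tz":0.0495,"rx":0,"ry":0,"rz":0},
    {"gripper":-1,"tx":0,"ty":0,"tz":0.0495,"rx":0,"ry":0,"rz":0}
  ]
}}

```text
time: 6.92
tcp_pos: [451.1, -242.8, 63.8]
tcp_rot: [0.8, -0.6, -0.001, 0.0]
ft_force: [-17.4, 9.4, 39.4]
finger_gap: -0.1
```

>>> {"fn": "send_rows", "kwargs": {
  "increments": [
    {"gripper":-1,"tx":0,"ty":0,"tz":-0.012,"rx":0,"ry":0,"rz":0},
    {"gripper":-1,"tx":0,"ty":0,"tz":-0.03,"rx":0,"ry":0,"rz":0},
    {"gripper":-1,"tx":0,"ty":0,"tz":-0.0495,"rx":0,"ry":0,"rz":0},
    {"gripper":-1,"tx":0,"ty":0,"tz":-0.0495,"rx":0,"ry":0,"rz":0},
    {"gripper":-1,"tx":0,"ty":0,"tz":-0.0495,"rx":0,"ry":0,"rz":0}
  ]
}}

```text
time: 7.33
tcp_pos: [451.6, -243.0, 111.5]
tcp_rot: [0.8, -0.6, 0.0, -0.0]
ft_force: [-0.1, 0.1, -0.6]
finger_gap: 0.1
```

```bash
python3 look.py pics/s6.png
```

```text
[ 451.58506271 -243.00948217  111.53819529] [-0.14198486  0.09953083 -0.57510897] 7.3333
51 [439. 338.]
58 [439. 321.]
65 [438. 303.]
72 [438. 285.]
79 [437. 267.]
86 [437. 249.]
```

View pics/s6.png

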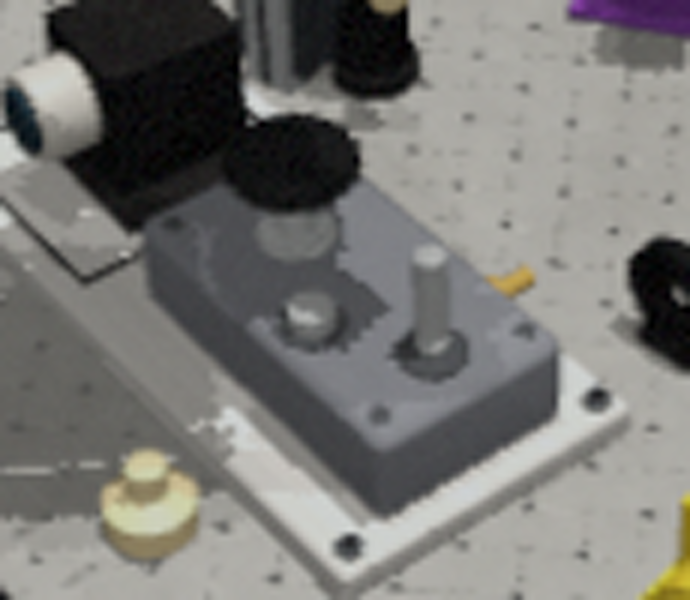

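The pin is unchanged at (432,254) after a full stroke, so it is at its upper stop. I'll lift clear and check the loose things against the first picture.

>>> {"fn": "send_rows", "kwargs": {
  "increments": [
    {"gripper":-1,"tx":0,"ty":0,"tz":-0.03,"rx":0,"ry":0,"rz":0},
    {"gripper":-1,"tx":0,"ty":0,"tz":-0.06,"rx":0,"ry":0,"rz":0},
    {"gripper":-1,"tx":0,"ty":0,"tz":-0.09,"rx":0,"ry":0,"rz":0},
    {"gripper":-1,"tx":0,"ty":0,"tz":-0.1,"rx":0,"ry":0,"rz":0},
    {"gripper":-1,"tx":0,"ty":0,"tz":-0.1,"rx":0,"ry":0,"rz":0},
    {"gripper":-1,"tx":0,"ty":0,"tz":-0.1,"rx":0,"ry":0,"rz":0}
  ]
}}

```text
time: 7.88
tcp_pos: [451.1, -242.7, 209.9]
tcp_rot: [0.8, -0.6, -0.001, 0.0]
ft_force: [0.2, -0.1, -1.0]
finger_gap: -0.1
```

Run:
```python
from h import *
import cv2
a=cv2.imread("pics/scene0.png"); b=bot.capture("scene")["frame"][:,:,::-1]
z=lambda i:cv2.resize(i[150:285,160:320],None,fx=2.45,fy=2.45,interpolation=2)
cv2.imwrite("pics/cmp.png",np.hstack([z(a),z(b)]))
p=cv2.imread("pics/s5.png");q=cv2.imread("pics/s6.png");p0=cv2.imread("pics/s4.png")
r=lambda i:cv2.cvtColor(i[225:345,400:465],6).astype(np.float32)
print("diff s5-s6",abs(r(p)-r(q)).mean(),"s4-s5",abs(r(p0)-r(p)).mean()); print(bot.observe()["tcp_pos"],bot.observe()["ft_force"])
```

```text
diff s5-s6 1.5511539 s4-s5 9.113846
[ 450.91616906 -242.61157672  209.25579964] [ 0.40411938 -0.29317391 -1.32390838]
```

View pics/cmp.png

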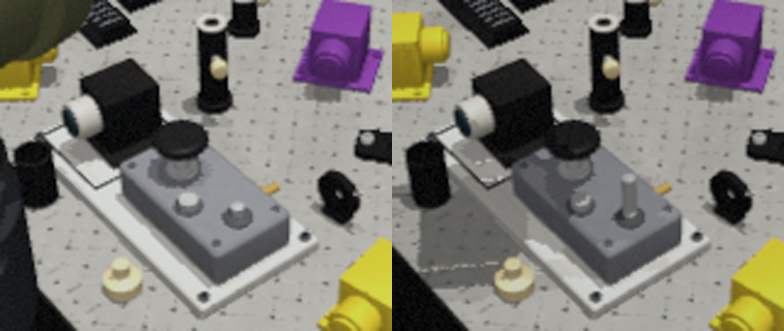

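Before (left) and after (right): the camera, lens tube, brass nut, post holder and iris ring are all where they were. The plunger is up and the pin stands tall at (628,180). Handing in.

```bash
python3 -c "
from plant import bot
print(bot.finish_job())"
```

```text
the job is handed in; nothing more can be done
None
```

I pressed the plunger five full strokes with the shut fingertips, letting it spring right back each time, then lifted clear and handed the job in. No verdict is reported, so this rests on my own checks.

- **Strokes:** every one reached the hard stop. The fingertips measured 63.6–63.9 mm above the table against a nominal 64. The end force was 26–56 N, with the second stroke the highest because I pressed deeper than needed.
- **Pin:** it rose about 7 mm a stroke up to the fourth and did not move on the fifth, so I take it to be at its upper stop.
- **Disagreement:** the images put the pin tip at about 84 mm, against 86 mm when fully out. That 2 mm gap is the size of the calibration error. Just above the collar there was only a hint of the groove, so I relied on the pin not moving on the fifth stroke.
- **Everything else:** in the last picture the plunger is up, and the camera and the four other loose things show no visible movement. The vent button looks untouched. The arm was clear at about 209 mm, with only sensor noise on the force reading.

The robot's clock stood at about 8 s of the 48 s allowed.

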